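Dispense brass drawer knobs from a gravity hopper

TASK

Two small hoppers of drawer knobs for the type cabinets stand on the print-shop bench, each with a white cup under its outlet. Slide open the shutter of the hopper that holds the brass knobs so that all three drop into its cup, then push that shutter fully shut again and let go. Leave the cup standing in its place and keep the hopper of black knobs shut.

Things in the scene. Friction and masses are not known exactly. Their poses are not given: they have to be found in the camera images.
- brass_hopper: The hopper that holds brass knobs: a grey square funnel, open on top, rim 122 mm square and 178 mm high, on four thin legs 124 mm apart and a 150 mm base plate fixed to the table; a brass ball as sample on the front and back of its rim. It may stand left or right, turned up to 17 degrees. Origin under its centre; the shutter comes out on its -x side, towards the robot.
- brass_shutter (a joint): Sliding shutter under the brass hopper: flat steel gate, 56 mm wide, 4 mm thick, top face 88 mm above the table. Value in m: 0 shut against its stop (it may start up to 4 mm open), 0.06 fully open against its stop; it slides out towards the robot, stays where it is left and needs about 2 N to move.
- brass_handle (a point): Red upright handle block on that shutter: 24 mm along the slide (its x), 14 mm across (y), from 88 to 133 mm above the table. The point is on its centre line, 118 mm above the table. Its +x points level towards the hopper (closing), -x opens, z is up. Shut, it is 135 mm from the hopper's centre, about 62 mm clear of the rim; nothing taller than the gate within 30 mm beside it.
- brass_cup: White open cup under the brass hopper, 84 mm across the rim, 65 mm high, wall 4 mm, 120 g. It stands loose between four low stops on the hopper's base plate, right below the outlet. Origin at the centre of its underside, z up.
- black_shutter (a joint): The same kind of shutter, with the same red handle, on the other, like hopper: the one that holds black knobs and has a black sample ball on its rim. 0 is shut (it may start up to 4 mm open), 0.06 open. To be left alone.
- brass_knob0: One of the three brass drawer knobs in the brass hopper: a 20 mm ball with a 12 mm thick foot that ends 16 mm from the ball's centre, 30 g. Origin at the ball's centre. They rest on the shutter and drop through the 50 mm square throat once the shutter is out from under them; all are out when it is open by 50 mm.
- brass_knob1: Another of the three brass knobs, the same as brass_knob0.
- brass_knob2: Another of the three brass knobs, the same as brass_knob0.
Mind the look-alikes: they are no part of the job. Leave any turquoise look-alike of the brass_cup alone.

How it is judged (in metres and radians):
On the way:
1. all three brass knobs are in the cup under their hopper (horizontal distance between each of brass_knob0, brass_knob1, brass_knob2 and brass_cup below 0.04 m and z of brass_knob0 in the frame of brass_cup between 0 and 0.065 m and z of brass_knob1 in the frame of brass_cup between 0 and 0.065 m and z of brass_knob2 in the frame of brass_cup between 0 and 0.065 m), for 0.2 s.
At the end, for the whole second after the job is handed in: All three brass knobs lie inside the cup (centres within 40 mm of its axis and below its rim); the brass hopper's shutter is shut to within 10 mm; the cup stands still and upright within 10 degrees, within 20 mm of where it was; the black hopper's shutter is open by less than 15 mm (all of step 1 and value of joint brass_shutter below 0.01 m and angle between brass_cup's own z axis and vertical below 0.17 rad and distance of brass_cup from where it was at the start of the episode below 0.02 m and linear speed of brass_cup below 0.03 m/s and value of joint black_shutter below 0.015 m); the robot touches nothing.
It fails at once if the black hopper's shutter is opened by 15 mm or more (value of joint black_shutter above 0.015 m).
It fails at once if the cup under the brass hopper is tipped over (angle between brass_cup's own z axis and vertical above 0.6 rad).
It also fails if it takes over 32 s, if anything falls off the work surface, if the arm or the gripper's body presses on something with over 40 N, if the wrist force passes 120 N, or if a joint passes its speed limit or range.

ROBOT

A 6-joint arm with a two-finger parallel gripper is mounted at the origin on the work surface. World frame = base frame: x ahead of the robot, y to its left, z up, the work surface at z = 0. Lengths are in mm, angles in rad, forces in N, time in s.
With the tool pointing down it reaches from about 275 to 1000 mm from the base axis. Payload 8.4 kg.
Tool frame: the origin (TCP) lies midway between the tips of the shut fingers; the grasp point (between the pads) lies 19 mm behind it; z points along the fingers, y is the line along which they close (so a half turn about z gives the same grasp; the last joint's range is limited). The gripper opens to 85 mm and grips with 20 to 120 N. Pads are 22 mm wide; open, the fingers measure 114 mm over their backs; the gripper's body (76 mm by 85 mm) begins 54 mm behind the grasp point. The pads swing forward as they close: fully open they stand 13 mm farther back than shut.
Start: joints at [1.129, 0.353, 1.633, -0, 1.155, -0.002], TCP at [266.098, 565.526, 231.281] pointing down, gripper open.
Joint ranges: [-2.63, 2.63], [-0.92, 2.1], [0.06, 2.66], [-1.3, 4.44], [0, 2.69], [-3.02, 3.02]. Speed limits (rad/s): [2.22, 2.22, 2.79, 3.14, 3.14, 3.14].

INTERFACE

Orientations are given as [roll, pitch, yaw] about the fixed x, y, z axes, in that order (R = Rz(yaw) Ry(pitch) Rx(roll)).
In Python, from rig import r gives the robot as it stands.
- The arm moves only by the shell command python3 -m inch 'ROWS' [OPENING] [FORCE]. ROWS is JSON, a list that holds one entry, the list of rows, each a list of 6 numbers: the shift along the tool's x, y, z scaled (see below), then the turn, a rotation vector about the tool's x, y, z scaled (see below). In form: [[[tx, ty, tz, wx, wy, wz], ...]]. A call has 1 to 8 rows; each row is the pose to reach, as a shift and turn from the pose commanded when the call began, along the tool's axes at that moment, turning the shorter way round; what a row does not reach only later rows make up. The controller multiplies each number of a shift by 20 cm and each number of a turn by pi rad. A row lasts 1/12 s, in which the tool goes at most 41.7 mm and 7.16 degrees, less where a joint would pass 70% of its speed; a pose out of reach is approached as far as the arm can. A call with a number of a shift or a turn outside -1 to 1 is refused whole. A call with a gripper value outside its range is refused whole. OPENING is the gripper's target within -1 to 1 (fully open at 1, half-way at 0, shut at -1), set as the call begins (- or left out, the last holds). The fingers move at their own pace and stop on an object; FORCE is the grip in N (left out, the last holds). Time passes only in rows, so rows that repeat a pose let the fingers close. It gives the time, the measured TCP pose, the force, the opening and the grip force at its end, in the units of the state.
- r.sense(): the state, without advancing time (a new reading comes with each control period).
- r.grab_frame(name): name is "side" or "top"; returns the picture (384x512x3 uint8, red, green, blue); there is no depth.
- r.camera_info(name): a dict with "K" (3x3 intrinsics, pixels), "distortion" ([k1, k2, p1, p2, k3] as OpenCV has them; the pictures are not rectified), "rvec" (rotation vector, rad) and "tvec" (3), from world to camera coordinates, as OpenCV has them. Camera axes: x right, y down, z forward; pixel columns grow to the right and rows downward; lengths in mm; the calibration is good to about 2 mm. A picture is of the moment at which its call begins. camera_info takes no time and is no camera call.
- r.sign_off(): hands the job in; it is judged then, once.
The state is a dict: "clock": time; "qpos": joint angles; "qvel": joint speeds; "joint_efforts": joint torques, N m; "eef_pos": TCP position; "tcp_rot": TCP orientation; "contact_force": force on the tool from outside, world axes, zero at the start; "wrist_torque": the same for the moment, N m; "opening": opening from 0.0 (shut) to 1.0 (fully open); "grasp_force": force on a finger pad.
Only numpy, scipy, OpenCV 4.12 (cv2) and the standard library are available. Lean on these libraries where they do the work, as an engineer would, in place of code of your own. Each camera call takes 0.05 s, during which the arm holds its last target. There are 200 camera calls.

## Working session

There is one attempt and no reset: what is moved stays moved. The work goes in short steps, Python scripts to look and compute and a shell command to move; the robot and the scene stay as the last step left them, time stands still between calls to the robot, and variables do not carry over. Pictures are saved under pics/ and viewed, at most 10 in all, crops included, and the job is handed in when it is done.

```bash
mkdir -p pics; python3 - <<'E'
from rig import r
import cv2
for n in("top","side"):
    cv2.imwrite(f"pics/{n}0.png",cv2.resize(r.grab_frame(n)[:,:,::-1],None,fx=1.5,fy=1.5))
s=r.sense();print(s["clock"],s["eef_pos"],s["tcp_rot"],s["opening"])
E
```

```text
0.1 [265.92953788 565.14666391 230.6435139 ] [-3.14037350e+00  1.30540773e-05  2.70180201e+00] 1.0020644826958836
```

View pics/top0.png

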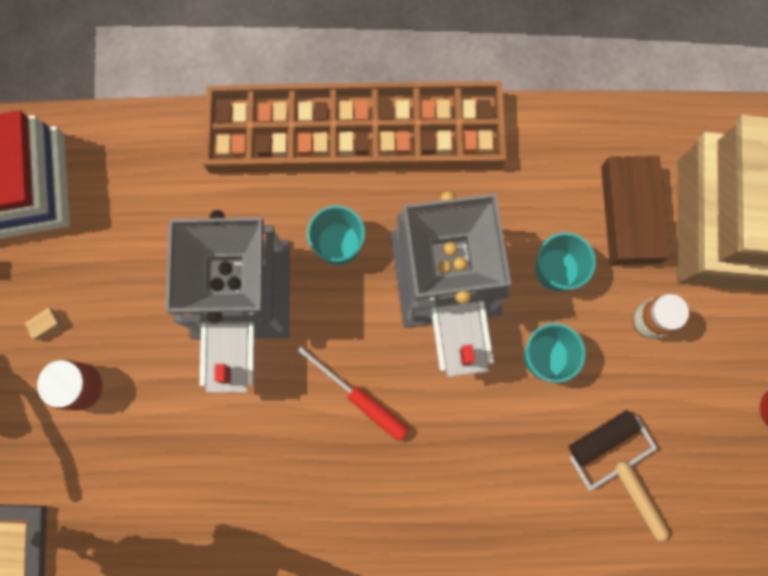

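View pics/side0.png

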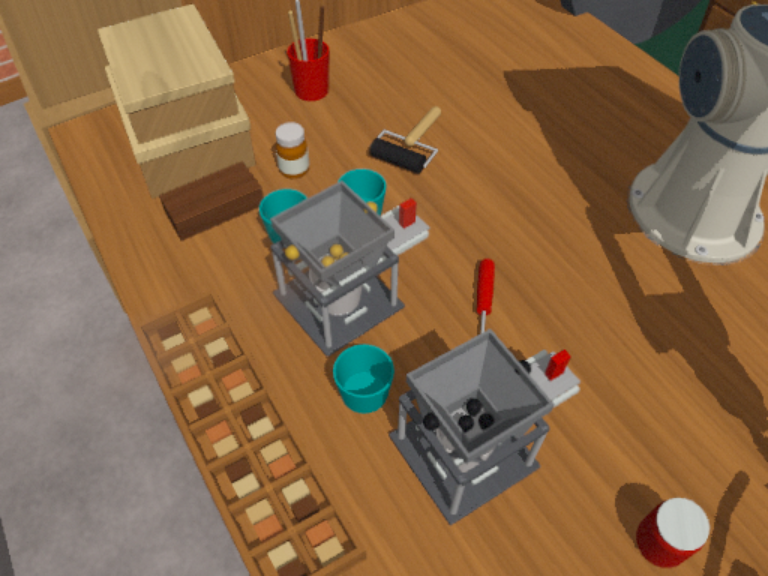

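The top picture shows the brass hopper on the right: rim corners near (400,206), (495,196), (509,287), (412,301) and red handle near (467,354), in the 1.5x view. In the side picture its handle is at (407,213).

```bash
cat > h.py <<'E'
from rig import r
import cv2,numpy as np
from scipy.optimize import least_squares
def cam(n):
    c=r.camera_info(n);return [np.array(c[k],float) for k in("K","distortion","rvec","tvec")]
def ray(n,uv,z):
    K,d,rv,t=cam(n);R=cv2.Rodrigues(rv)[0]
    p=cv2.undistortPoints(np.array(uv,float).reshape(-1,1,2),K,d).reshape(-1,2)
    D=np.c_[p,np.ones(len(p))]@R;C=-R.T@t.ravel()
    return C+D*((z-C[2])/D[:,2])[:,None]
def proj(n,P):
    K,d,rv,t=cam(n);return cv2.projectPoints(np.array(P,float),rv,t,K,d)[0].reshape(-1,2)
def red(n,x0,x1,y0,y1):
    i=r.grab_frame(n).astype(int);m=(i[...,0]>130)&(i[...,1]<75)&(i[...,2]<75)
    k=np.zeros_like(m);k[y0:y1,x0:x1]=1
    m=(m&k).astype(np.uint8);v,u=np.nonzero(m);return np.array([u.mean(),v.mean()]),len(u)
E
python3 - <<'E'
from h import *
a,na=red("top",295,330,222,250);b,nb=red("side",258,285,128,158)
print(a,na,b,nb)
def f(p): return np.r_[proj("top",[p])[0]-a,proj("side",[p])[0]-b]
s=least_squares(f,[400,0,118]);print("handle centroid",s.x,s.fun)
q=ray("top",np.array([(400,206),(495,196),(509,287),(412,301)])/1.5,178)
print(q.round(1),q.mean(0));print([np.linalg.norm(q[i]-q[i-1]).round(1) for i in range(4)])
print([np.degrees(np.arctan2(*(q[j]-q[i])[[1,0]])).round(1) for i,j in((3,0),(2,1))],[np.degrees(np.arctan2(*(q[j]-q[i])[[1,0]])).round(1)-90 for i,j in((1,0),(2,3))])
c=q.mean(0)[:2]-s.x[:2];print(np.linalg.norm(c),np.degrees(np.arctan2(c[1],c[0])))
st=r.sense();print(st["eef_pos"],np.degrees(st["tcp_rot"]))
E
```

```text
[311.18987342 236.73417722] 79 [272.30769231 140.76923077] 143
handle centroid [ 517.79366618 -174.45715443  113.9695687 ] [-0.04245167  0.04656191 -0.06963059 -0.01840916]
[[ 706.   -87.1  178. ]
 [ 718.2 -210.8  178. ]
 [ 597.6 -223.8  178. ]
 [ 581.  -100.3  178. ]] [ 650.71776954 -155.51812225  178.        ]
[np.float64(125.7), np.float64(124.4), np.float64(121.3), np.float64(124.6)]
[np.float64(6.1), np.float64(6.1)] [np.float64(5.599999999999994), np.float64(7.700000000000003)]
134.2665415997528 8.108927224643114
[265.96667155 565.26330908 230.82685708] [-1.79949138e+02 -1.57292538e-03  1.54800089e+02]
```

```bash
cat > g.py <<'E'
import sys
from h import *
from scipy.spatial.transform import Rotation as Ro
s=r.sense();x,y,z,yaw=map(float,sys.argv[1:5])
R0=Ro.from_euler("xyz",s["tcp_rot"]);R1=Ro.from_euler("xyz",[np.pi,0,np.radians(yaw)])
print((R0.inv().apply(np.array([x,y,z])-s["eef_pos"])/200).round(3),((R0.inv()*R1).as_rotvec()/np.pi).round(3),s["clock"],s["opening"],s["contact_force"].round(1) if hasattr(s["contact_force"],"round") else s["contact_force"])
E
python3 g.py 517 -174 200 7
```

```text
[-2.71  -2.81   0.157] [-0.     0.     0.821] 0.2 1.0006340343714737 [-0.6  1.   0.9]
```

```bash
R='[-0.95,-0.98,0,0,0,0.31]'; python3 -m inch '[[[-0.95,-0.98,0,0,0,0.31],[-0.95,-0.98,0,0,0,0.31],[-0.95,-0.98,0,0,0,0.31],[-0.95,-0.98,0,0,0,0.31],[-0.95,-0.98,0,0,0,0.31],[-0.95,-0.98,0,0,0,0.31],[-0.95,-0.98,0,0,0,0.31],[-0.95,-0.98,0,0,0,0.31]]]' 0.2; python3 g.py 517 -174 200 7
```

```text
clock: 0.87
eef_pos: [355.1, 303.3, 231.2]
tcp_rot: [-3.141, 0.002, 1.719]
contact_force: [0.6, 0.4, 0.3]
opening: 0.603
grasp_force: 0.0
[-2.479  0.449  0.16 ] [0.    0.    0.508] 0.8667 0.6032122277665842 [0.6 0.4 0.3]
```

```bash
python3 -m inch '[[[-1,0.18,0.03,0,0,0.25],[-1,0.18,0.03,0,0,0.25],[-1,0.18,0.03,0,0,0.25],[-1,0.18,0.03,0,0,0.25],[-1,0.18,0.03,0,0,0.25],[-1,0.18,0.03,0,0,0.25],[-1,0.18,0.03,0,0,0.25]]]'; python3 g.py 517 -174 200 7
```

```text
clock: 1.45
eef_pos: [421.9, 113.2, 225.2]
tcp_rot: [3.142, 0.0, 0.931]
contact_force: [-0.3, 0.1, 0.4]
opening: 0.603
grasp_force: 0.0
[-0.868  1.239  0.126] [0.    0.    0.257] 1.45 0.6032869249908768 [-0.3  0.1  0.4]
```

```bash
python3 -m inch '[[[-0.65,0.93,0.09,0,0,0.257],[-0.65,0.93,0.09,0,0,0.257],[-0.65,0.93,0.09,0,0,0.257],[-0.65,0.93,0.09,0,0,0.257],[-0.65,0.93,0.09,0,0,0.257],[-0.65,0.93,0.09,0,0,0.257],[-0.65,0.93,0.09,0,0,0.257],[-0.65,0.93,0.09,0,0,0.257]]]'; python3 g.py 517 -174 200 7
```

```text
clock: 2.12
eef_pos: [495.5, -100.4, 206.9]
tcp_rot: [-3.141, 0.001, 0.13]
contact_force: [-0.5, 0.5, -0.0]
opening: 0.599
grasp_force: 0.0
[0.059 0.379 0.034] [-0.     0.     0.002] 2.1167 0.5989692064539298 [-0.5  0.5 -0. ]
```

```bash
python3 -m inch '[[[0.06,0.38,0.03,0,0,0],[0.06,0.38,0.03,0,0,0],[0.06,0.38,0.03,0,0,0],[0.06,0.38,0.03,0,0,0],[0.06,0.38,0.15,0,0,0],[0.06,0.38,0.15,0,0,0]]]'; python3 g.py 517 -174 100 7; python3 - <<'E'
from h import *
a,b=r.grab_frame("side"),r.grab_frame("top")
cv2.imwrite("pics/a.png",np.hstack([cv2.resize(a[80:210,200:330,::-1],(400,400)),cv2.resize(b[170:300,245:375,::-1],(400,400))]))
E
```

```text
clock: 2.62
eef_pos: [515.4, -171.0, 174.6]
tcp_rot: [-3.139, 0.004, 0.137]
contact_force: [-1.7, 1.0, -0.9]
opening: 0.605
grasp_force: 0.0
[0.007 0.017 0.373] [-0.001  0.001  0.005] 2.6167 0.6051464652441891 [-1.7  1.  -0.9]
```

View pics/a.png

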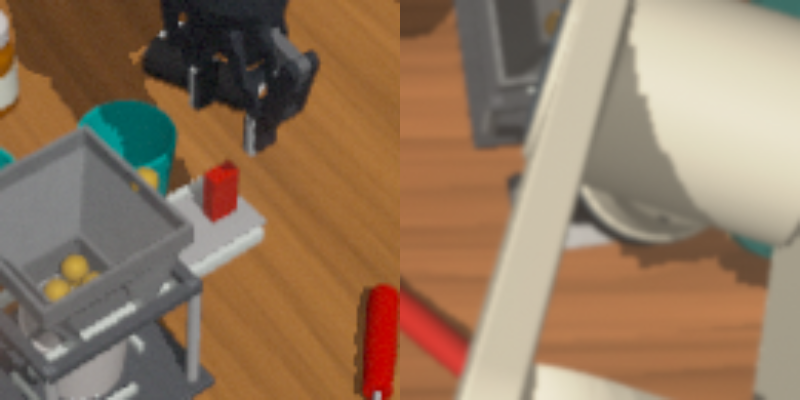

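The fingers are above the handle and straddle it: tips at about (197,105) and (255,150) in the left crop, handle top at (220,168). I'll descend and then close.

```bash
python3 -m inch '[[[0.007,0.01,0.1,0,0,-0.003],[0.007,0.01,0.2,0,0,-0.003],[0.007,0.01,0.29,0,0,-0.003],[0.007,0.01,0.35,0,0,-0.003],[0.007,0.01,0.35,0,0,-0.003],[0.007,0.01,0.35,0,0,-0.003]]]'; python3 -m inch '[[[0,0,0,0,0,0],[0,0,0,0,0,0],[0,0,0,0,0,0],[0,0,0,0,0,0],[0,0,0,0,0,0],[0,0,0,0,0,0],[0,0,0,0,0,0],[0,0,0,0,0,0]]]' -1 30
```

```text
clock: 3.22
eef_pos: [519.3, -174.2, 107.7]
tcp_rot: [-3.141, 0.0, 0.145]
contact_force: [-0.4, -0.6, -0.2]
opening: 0.593
grasp_force: 0.0
clock: 3.88
eef_pos: [519.7, -173.7, 108.5]
tcp_rot: [-3.14, -0.001, 0.143]
contact_force: [-0.8, 7.8, 7.9]
opening: 0.155
grasp_force: 31.8
```

```bash
python3 -m inch '[[[-0.04,0,0,0,0,0],[-0.08,0,0,0,0,0],[-0.12,0,0,0,0,0],[-0.16,0,0,0,0,0],[-0.2,0,0,0,0,0],[-0.24,0,0,0,0,0],[-0.28,0,0,0,0,0],[-0.28,0,0,0,0,0]]]';  python3 -m inch '[[[0,0,0,0,0,0],[0,0,0,0,0,0],[0,0,0,0,0,0],[0,0,0,0,0,0]]]'; python3 - <<'E'
from h import *
a,b=r.grab_frame("side"),r.grab_frame("top")
cv2.imwrite("pics/b.png",np.hstack([cv2.resize(a[110:240,160:290,::-1],(400,400)),cv2.resize(b[120:250,245:375,::-1],(400,400))]))
E
```

```text
clock: 4.55
eef_pos: [462.7, -180.8, 108.4]
tcp_rot: [-3.138, -0.0, 0.142]
contact_force: [-3.4, 15.7, 11.9]
opening: 0.158
grasp_force: 32.2
clock: 4.88
eef_pos: [463.4, -180.6, 108.4]
tcp_rot: [-3.138, 0.0, 0.142]
contact_force: [-2.8, 15.0, 13.8]
opening: 0.158
grasp_force: 32.5
```

View pics/b.png

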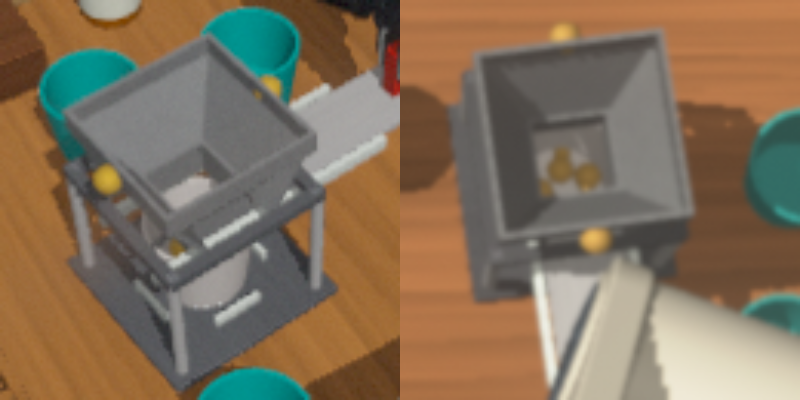

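The shutter is open by about 57 mm. Through the throat, the top crop shows all three brass knobs at (545,188), (560,165) and (587,178), lying in the cup, so I'll push the shutter shut.

```bash
python3 -m inch '[[[0.04,-0.005,0,0,0,0],[0.08,-0.005,0,0,0,0],[0.12,-0.005,0,0,0,0],[0.16,-0.005,0,0,0,0],[0.2,-0.005,0,0,0,0],[0.24,-0.005,0,0,0,0],[0.27,-0.005,0,0,0,0],[0.295,-0.005,0,0,0,0]]]';  python3 -m inch '[[[0,0,0,0,0,0],[0,0,0,0,0,0],[0,0,0,0,0,0]]]'
```

```text
clock: 5.65
eef_pos: [521.8, -173.1, 108.3]
tcp_rot: [-3.141, 0.001, 0.144]
contact_force: [-28.9, -7.4, 25.3]
opening: 0.162
grasp_force: 34.8
clock: 5.9
eef_pos: [521.6, -173.3, 108.4]
tcp_rot: [-3.141, 0.001, 0.144]
contact_force: [-6.0, -0.9, 10.8]
opening: 0.155
grasp_force: 32.5
```

The closing force peaked at 29 N, so it looks to be against its stop. Next I release and lift.

```bash
python3 -m inch '[[[0,0,0,0,0,0],[0,0,0,0,0,0],[0,0,0,0,0,0],[0,0,0,0,0,0],[0,0,0,0,0,0],[0,0,0,0,0,0]]]' 0.2; python3 -m inch '[[[0,0,-0.1,0,0,0],[0,0,-0.2,0,0,0],[0,0,-0.35,0,0,0],[0,0,-0.5,0,0,0],[-0.3,0,-0.6,0,0,0],[-0.5,0,-0.6,0,0,0],[-0.7,0,-0.6,0,0,0],[-0.7,0,-0.6,0,0,0]]]'; python3 - <<'E'
from h import *
a,b=r.grab_frame("side"),r.grab_frame("top")
cv2.imwrite("pics/c.png",np.hstack([cv2.resize(a[110:240,160:290,::-1],(400,400)),cv2.resize(b[120:250,245:375,::-1],(400,400))]))
s=r.sense();print(s["eef_pos"],s["clock"])
n,k=red("side",258,285,128,158);print(n,k,proj("side",[[517.8,-174.5,114]]),ray("side",n,114))
E
```

```text
clock: 6.4
eef_pos: [522.1, -173.2, 107.3]
tcp_rot: [3.142, 0.0, 0.145]
contact_force: [0.2, 0.2, 0.5]
opening: 0.598
grasp_force: 0.0
clock: 7.07
eef_pos: [379.2, -192.9, 227.2]
tcp_rot: [-3.141, 0.002, 0.145]
contact_force: [1.0, -1.1, -0.7]
opening: 0.6
grasp_force: 0.0
[ 380.6733284  -193.28714709  227.44459354] 7.1667
[271.69285714 141.18571429] 140 [[272.22607624 140.73095596]] [[ 519.6210077 -173.9211039  114.       ]]
```

View pics/c.png

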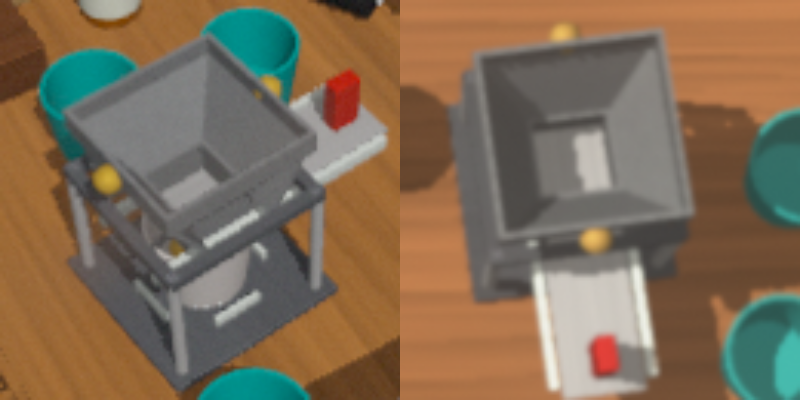

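The hopper is empty, its handle at (605,355) has moved slightly inward from the start, so the shutter is shut. The cup stands in place with a knob visible inside it, and the arm is clear.

```bash
python3 -c "
from rig import r
print(r.sign_off())"
```

```text
the job is handed in; nothing more can be done
None
```

The job is handed in at about 7 s of the 32 s allowed; the hand-in gave no verdict. In the last pictures the three brass knobs are out of their hopper and in its cup, the shutter is shut and released, the cup is in its place, and I did not touch the black hopper.

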